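Set up the turret punch

ROBOT

A 7-joint arm with a two-finger parallel gripper is mounted at the origin on the work surface. World frame = base frame: x ahead of the robot, y to its left, z up, the work surface at z = 0. Lengths are in m, angles in degrees, forces in N, time in s.
With the tool pointing down it reaches from about 0.425 to 0.875 m from the base axis. Payload 4.7 kg.
Tool frame: the origin (TCP) lies on the mounting face of the last link; the fingertips stand 182 mm ahead of it and the grasp point (between the pads) lies 164 mm ahead of it; z points along the fingers, y is the line along which they close (so a half turn about z gives the same grasp; the last joint's range is limited). The gripper opens to 87 mm and grips with 3 to 60 N. Pads are 19 mm wide; open, the fingers measure 117 mm over their backs; the gripper's body (75 mm by 190 mm) begins 51 mm behind the grasp point.
Start: joints at [72.829, 18.392, -4.016, 83.108, 1.295, 78.541, -3.26], TCP at [0.201, -0.618, 0.405] pointing down, gripper open.
Joint ranges: [-163.93, 163.93], [-17.29, 119.83], [-79.2, 71.16], [3.27, 140.29], [-89.18, 269.18], [5.43, 117.66], [-154.24, 154.24]. Speed limits (degrees/s): [147.25, 147.25, 180, 180, 180, 180, 180].

INTERFACE

Orientations are given as [roll, pitch, yaw] about the fixed x, y, z axes, in that order (R = Rz(yaw) Ry(pitch) Rx(roll)).
In Python, from cell import env gives the robot as it stands.
- The arm moves only by the tool servo_tool, never from a script. Its argument "plan" is a list of rows, each an object with "xyz": the shift along the tool's x, y, z in cm, a list of three; "twist": the turn, a rotation vector about the tool's x, y, z in degrees, a list of three; "jaw": the closure, from 0 (fully open) to 1 (shut). In form: [{"xyz": [x, y, z], "twist": [wx, wy, wz], "jaw": jaw}, ...]. A call has 1 to 10 rows; each row is the pose to reach, as a shift and turn from the pose commanded when the call began, along the tool's axes at that moment; what a row does not reach only later rows make up. A row lasts 1/12 s, in which the tool goes at most 41.7 mm and 7.16 degrees, less where a joint would pass 70% of its speed; a pose out of reach is approached as far as the arm can. A call with a gripper value outside its range is refused whole. The fingers move at their own pace and stop on an object; "newtons" is the grip in N (left out, the last holds). Time passes only in rows, so rows that repeat a pose let the fingers close. It gives the time, the measured TCP pose, the force, the opening and the grip force at its end, in the units of the state.
- env.get_obs(): the state, without advancing time (a new reading comes with each control period).
- env.read_camera(name): name is "side" or "top" or "wrist"; returns a dict with "img" (480x640x3 uint8, red, green, blue), "camera_matrix" (3x3 intrinsics, pixels), "R" (3x3) and "t" (3): a world point X has camera coordinates R X + t. Camera axes: x right, y down, z forward; pixel columns grow to the right and rows downward; lengths in m; the calibration is good to about 2 mm. A picture is of the moment at which its call begins. There is no depth.
- env.sign_off(): hands the job in; it is judged then, once.
The state is a dict: "time_s": time; "qpos": joint angles; "joint_velocities": joint speeds; "effort": joint torques, N m; "tool_pos": TCP position; "tool_rot": TCP orientation; "force": force on the tool from outside, world axes, zero at the start; "wrist_torque": the same for the moment, N m; "grip_width": finger opening in m; "grasp_force": force on a finger pad.
Only numpy, scipy, OpenCV 4.12 (cv2) and the standard library are available. Lean on these libraries where they do the work, as an engineer would, in place of code of your own. Each camera call takes 0.05 s, during which the arm holds its last target. There are 200 camera calls.

TASK

Push the punch turret round by one of its arms with a fingertip until the thickest of its four punches stands straight over the middle of the channel, and leave it there. Then push the wooden cutting block along its channel, under that punch, until it is against the stop. Use only the fingers, and pick nothing up: the block stays flat in the channel, and everything else on the bench stays where it is.

Things in the scene. Friction and masses are not known exactly. Their poses are not given: they have to be found in the camera images.
- turret (a joint): angle of the four-armed steel punch turret about its upright axis, rad, growing anticlockwise seen from above; 0 (or any whole turn) = thickest punch straight over the channel. Turns both ways through whole turns with no stop; friction of about 0.2 N m keeps it where it is left. Four equal arms 90 degrees apart: bars 18 mm wide, 14 mm thick, 44 to 58 mm above the bench
- hub_top (a point): point on the turret's axis, top of its hub (25 mm radius), 64 mm above the bench; a 6 mm cap stands on it. The arms run from the hub to upright punch holders centred 120 mm from the axis. Holders' tops are 70 mm above the bench, their punches reach down to 34 mm
- punch_largest (a point): centre of the top of the thickest punch holder (36 mm dia), 70 mm above the bench, 120 mm from the axis; turns with the turret. Anticlockwise from it (seen from above) come the 14, 26 and 19 mm holders
- punch_smallest (a point): top centre of the 14 mm dia holder
- punch_second (a point): top centre of the 26 mm dia holder
- punch_third (a point): top centre of the 19 mm dia holder
- stand: grey punch stand fixed to the bench: 8 mm thick round foot (156 mm dia) with a straight tongue. Origin on the bench below the turret's axis, x out along the tongue. On it a channel 63 mm wide, floor 8 mm up, between steel rails 10 mm wide (tops 16 mm up, x = 85 to 235 mm), open at the outer end; at the inner end a cross bar as low as the rails, its outer face (the stop) at x = 90 mm
- station (a point): fixed point in the middle of the channel, 120 mm out from the turret's axis, 30 mm above the bench: where the punch's axis belongs
- block: loose square wooden cutting block 60 x 60 x 22 mm, about 0.12 kg, lying in the channel, its inner edge 37 to 65 mm short of the stop at the start. Origin at the centre of its underside (8 mm above the bench), x as the stand's. Its top (30 mm up) passes 4 mm under the punches. Against the stop its origin is 120 mm from the turret's axis
- spool: bystander: white thread spool standing on end, 42 dia x 55 mm; origin at its underside
- wax: bystander: round cake of yellowish wax, 52 dia x 20 mm; origin at its underside
- awl: bystander: awl with a light wooden handle, lying, 150 mm long, 28 mm high; origin at its underside
- creaser: bystander: thin tool with a dark wooden handle, lying, 170 mm long, 24 mm high; origin at its underside
- mallet: bystander: wooden mallet lying on its side, head 62 dia x 90 mm, handle 170 mm long; origin at its underside
- toolpot: bystander: white pot holding tool handles, 80 dia, 160 mm tall with them; origin at its underside
- tin: bystander: round metal tin, 72 dia x 45 mm; origin at its underside
Things that resemble listed ones, but are neither listed nor needed, are in the scene too. There is more than one size of the block; the job needs the largest.

How it is judged:
By the outcome, as a careful person would: the job done as asked, in the order asked, and still so for the second after the job is handed in, with the robot touching nothing.
It also fails if it takes over 61 s, if anything falls off the work surface, if the arm or the gripper's body presses on something with over 40 N, if the wrist force passes 120 N, or if a joint passes its speed limit or range.

## Working session

There is one attempt and no reset: what is moved stays moved. The work goes in short steps, Python scripts to look and compute and a tool call to move; the robot and the scene stay as the last step left them, time stands still between calls to the robot, and variables do not carry over. Pictures are saved under pics/ and viewed, at most 10 in all, crops included, and the job is handed in when it is done.

Besides the shell and the picture viewer there is one more tool, called as name(argument=value, ...), one argument or row to a line, values as JSON. servo_tool: Moves the arm, as the interface text tells. Its arguments: {"type":"object","properties":{"plan":{"type":"array","items":{"type":"object","properties":{"xyz":{"type":"array","items":{"type":"number"}},"twist":{"type":"array","items":{"type":"number"}},"jaw":{"type":"number"}}}},"newtons":{"type":"number"}},"required":["plan"]}

```bash
mkdir -p pics; cat > h.py <<'E'
import numpy as np,cv2
from cell import env
def cam(n,save=None):
    c=env.read_camera(n)
    if save: cv2.imwrite('pics/'+save,c['img'][:,:,::-1])
    return c
def ray(c,uv,z):
    K,R,t=np.array(c['camera_matrix']),np.array(c['R']),np.array(c['t'])
    d=R.T@np.linalg.inv(K)@np.array([uv[0],uv[1],1.]);o=-R.T@t
    return o+d*(z-o[2])/d[2]
def proj(c,X):
    p=np.array(c['camera_matrix'])@(np.array(c['R'])@np.array(X)+np.array(c['t']));return p[:2]/p[2]
E
python3 - <<'E'
from h import *
import pickle
for n in('top','side'):
    c=cam(n,n+'0.png');pickle.dump(c,open(n+'.pkl','wb'));print(n,-np.array(c['R']).T@np.array(c['t']))
o=env.get_obs();print(o['time_s'],o['tool_pos'],o['tool_rot'],o['grip_width'],o['force'])
E
```

```text
top [ 0.31708815 -0.02405597  1.22736676]
side [0.03063802 0.58472032 0.83463905]
0.1 [ 0.20052745 -0.61811889  0.40375704] [-1.79902183e+02  8.00111176e-03  1.79797021e+01] 0.08706598389925536 [-0.29697866  0.15040767  0.02725441]
```

View pics/top0.png

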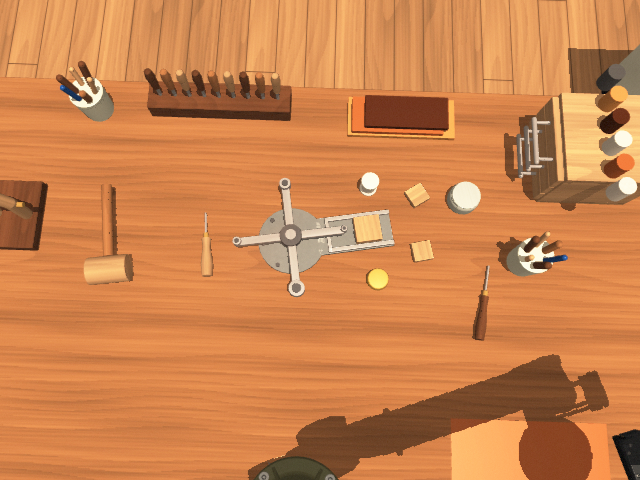

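View pics/side0.png

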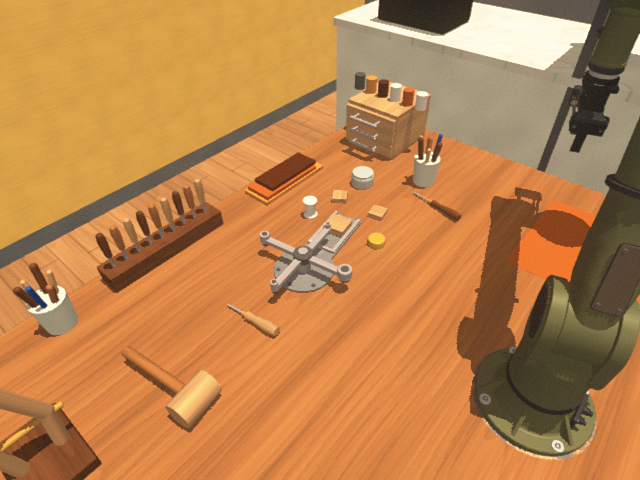

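The top view shows the turret hub at (290,235) and its holders at (285,183), (237,241), (344,229) and (296,288). The last looks thickest. The block in the channel is at (367,229).

Could be taken for the block: the pieces at (367,229), (417,195) and (422,251). I choose the first, as it's the largest and lies in the channel. Could be taken for the thickest holder: any of the four ends above. I'll check both in a close crop.

```bash
python3 - <<'E'
from h import *
import pickle
c=pickle.load(open('top.pkl','rb'));im=c['img'][:,:,::-1]
cr=im[160:310,220:420];cv2.imwrite('pics/crop.png',cv2.resize(cr,(800,600),interpolation=cv2.INTER_CUBIC))
for n,p,z in [('hub',(290,235),.064),('A',(296,288),.07),('B',(344,229),.07),('C',(285,183),.07),('D',(237,241),.07),('blk',(367,229),.03),('spool',(370,180),.055),('wax',(377,279),.02),('b2',(417,195),.02),('b3',(422,251),.02),('tin',(465,196),.045),('awl',(207,260),.02)]:print(n,ray(c,p,z).round(4))
E
```

```text
hub [0.5807 0.0348 0.064 ]
A [0.462  0.0164 0.07  ]
B [ 0.5972 -0.0847  0.07  ]
C [0.6994 0.0511 0.07  ]
D [0.5616 0.1508 0.07  ]
blk [ 0.6087 -0.1396  0.03  ]
spool [ 0.7185 -0.1426  0.055 ]
wax [ 0.4951 -0.1649  0.02  ]
b2 [ 0.6975 -0.257   0.02  ]
b3 [ 0.5636 -0.2677  0.02  ]
tin [ 0.6911 -0.3628  0.045 ]
awl [0.5255 0.224  0.02  ]
```

View pics/crop.png

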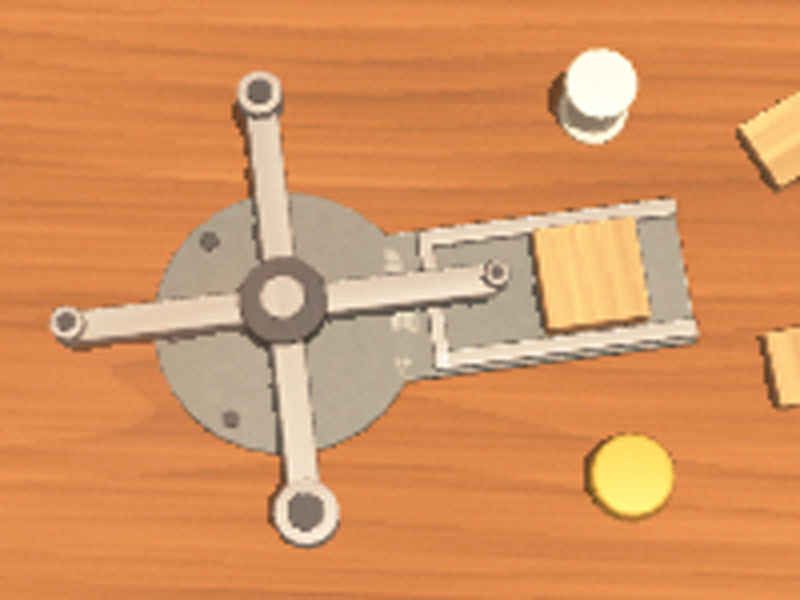

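The crop confirms the choice. The thickest holder is at crop (305,511), the 14 mm one at (497,272), and the block in the channel at (590,273) is the large one. I'll hover over the stand for a close wrist view.

```bash
cat >> h.py <<'E'
def go(x,y,z,yaw):
    from scipy.spatial.transform import Rotation as Ro
    o=env.get_obs();p=np.array(o['tool_pos']);R=Ro.from_euler('xyz',o['tool_rot'],degrees=True)
    T=Ro.from_euler('xyz',[180,0,yaw],degrees=True)
    print('t',o['time_s'],'p',p.round(4),'rot',np.round(o['tool_rot'],2),'q',np.round(o['qpos'],1))
    print('xyz cm',(R.inv().apply(np.array([x,y,z])-p)*100).round(2),'twist',(R.inv()*T).as_rotvec(degrees=True).round(2))
E
python3 -c "
from h import *
go(.52,-.02,.40,98)"
```

```text
t 0.1 p [ 0.2005 -0.6181  0.4038] rot [-1.799e+02  1.000e-02  1.798e+01] q [72.8 18.4 -4.  83.2  1.3 78.5 -3.3]
xyz cm [ 48.85 -47.03   0.45] twist [-9.000e-02 -6.000e-02 -8.002e+01]
```

servo_tool(
  plan=[
    {"xyz":[48.9,-47,0.4],"twist":[0,0,-80],"jaw":1},
    {"xyz":[48.9,-47,0.4],"twist":[0,0,-80],"jaw":1},
    {"xyz":[48.9,-47,0.4],"twist":[0,0,-80],"jaw":1},
    {"xyz":[48.9,-47,0.4],"twist":[0,0,-80],"jaw":1},
    {"xyz":[48.9,-47,0.4],"twist":[0,0,-80],"jaw":1},
    {"xyz":[48.9,-47,0.4],"twist":[0,0,-80],"jaw":1},
    {"xyz":[48.9,-47,0.4],"twist":[0,0,-80],"jaw":1},
    {"xyz":[48.9,-47,0.4],"twist":[0,0,-80],"jaw":1},
    {"xyz":[48.9,-47,0.4],"twist":[0,0,-80],"jaw":1},
    {"xyz":[48.9,-47,0.4],"twist":[0,0,-80],"jaw":1},
  ],
)

```text
time_s: 0.93
tool_pos: [0.3976, -0.2489, 0.4021]
tool_rot: [-180.0, 0.0, 89.9]
force: [2.6, 0.8, -0.0]
grip_width: 0.0282
grasp_force: 0.0
```

```bash
python3 -c "
from h import *
go(.52,-.02,.40,98)"
```

```text
t 0.9333 p [ 0.3976 -0.2489  0.4021] rot [-1.7998e+02  2.0000e-02  8.9940e+01] q [ 55.5  -2.9 -25.6 107.1  -1.3  75.5  30.1]
xyz cm [22.9  12.22  0.19] twist [-0.02  0.02 -8.06]
```

servo_tool(
  plan=[
    {"xyz":[22.9,12.2,0.2],"twist":[0,0,-8],"jaw":1},
    {"xyz":[22.9,12.2,0.2],"twist":[0,0,-8],"jaw":1},
    {"xyz":[22.9,12.2,0.2],"twist":[0,0,-8],"jaw":1},
    {"xyz":[22.9,12.2,0.2],"twist":[0,0,-8],"jaw":1},
    {"xyz":[22.9,12.2,0.2],"twist":[0,0,-8],"jaw":1},
    {"xyz":[22.9,12.2,0.2],"twist":[0,0,-8],"jaw":1},
    {"xyz":[22.9,12.2,0.2],"twist":[0,0,-8],"jaw":1},
    {"xyz":[22.9,12.2,0.2],"twist":[0,0,-8],"jaw":1},
    {"xyz":[22.9,12.2,0.2],"twist":[0,0,-8],"jaw":1},
  ],
)

```text
time_s: 1.68
tool_pos: [0.5207, -0.0227, 0.3997]
tool_rot: [-179.9, 0.0, 97.7]
force: [0.3, -0.6, 0.3]
grip_width: 0.0007
grasp_force: 0.0
```

```bash
python3 - <<'E'
from h import *
import pickle
c=cam('wrist','w1.png');pickle.dump(c,open('w1.pkl','wb'))
print(-np.array(c['R']).T@np.array(c['t']),c['R'][2]);go(.52,-.02,.4,98)
for X in [(.581,.035,.064),(.462,.016,.07),(.597,-.085,.07)]:print(proj(c,X))
E
```

```text
[0.51205426 0.04932832 0.37922609] [ 0.03409936 -0.26437744 -0.96381627]
t 1.7333 p [ 0.5205 -0.024   0.3998] rot [-1.7992e+02  3.0000e-02  9.7540e+01] q [ 39.2   5.4 -41.5 100.5   3.7  75.6   4.4]
xyz cm [ 0.4   0.01 -0.02] twist [-0.08  0.03 -0.46]
[393.56057317 169.18997041]
[257.53953375 173.0304204 ]
[387.41400916 296.77507581]
```

View pics/w1.png

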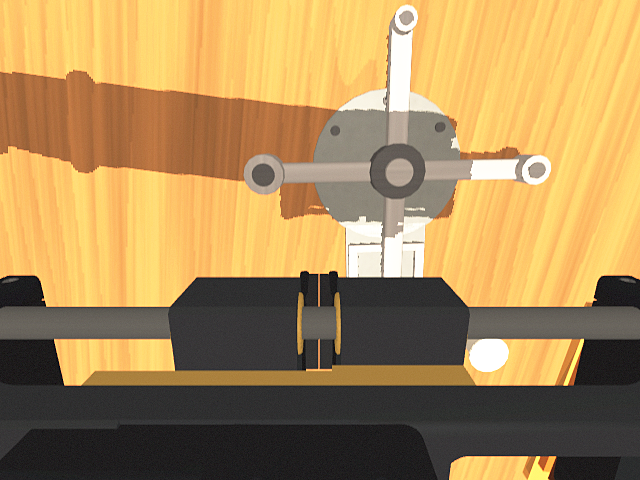

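The wrist view shows the hub cap at (399,172), the thickest holder at (263,174), the 26 mm one at (535,169) and the 19 mm one at (405,17). Next I fit the channel direction from the rail edges in the top view and the arm angle from the holders.

```bash
python3 - <<'E'
from h import *
import pickle
w=pickle.load(open('w1.pkl','rb'));c=pickle.load(open('top.pkl','rb'))
ang=lambda a,b:np.degrees(np.arctan2(*(b-a)[:2][::-1]))
for n,k,P in [('wrist',w,[(263,174),(535,169),(405,17),(399,172)]),('top',c,[(296.2,287.7),(285,183),(236.8,240.6),(290.5,234.2),(344.2,228)])]:
    X=[ray(k,p,.07) for p in P];print(n,[x.round(4)[:2] for x in X],'len',np.linalg.norm(X[0]-X[1]),'mid',((X[0]+X[1])/2).round(4)[:2],'ang1',ang(X[1],X[0]),'ang hub-3rd',ang(X[3],X[2]))
hsv=cv2.cvtColor(c['img'],cv2.COLOR_RGB2HSV);S=hsv[...,1].astype(float);V=hsv[...,2].astype(float)
up=[];lo=[]
for u in range(330,388):
    col=S[200:232,u]<90; i=np.argmax(col)
    a,b=S[200+i-1,u],S[200+i,u];up.append((u,200+i-1+(a-90)/(a-b+1e-6)))
    col=(S[235:262,u]<90)[::-1]; i=26-np.argmax(col);a,b=S[235+i,u],S[235+i+1,u];lo.append((u,235+i+(90-a)/(b-a+1e-6)))
for n,L,z in(('up',up,.016),('lo',lo,.0)):
    L=np.array(L);f=np.polyfit(L[:,0],L[:,1],1);r=L[:,1]-np.polyval(f,L[:,0]);g=abs(r)<1;f=np.polyfit(L[g,0],L[g,1],1)
    A=ray(c,(332,np.polyval(f,332)),z);B=ray(c,(388,np.polyval(f,388)),z);print(n,g.sum(),np.std(r[g]),A.round(4),B.round(4),ang(A,B))
# foot circle
m=((S<90)&(V<200)).astype(np.uint8);
print(np.round(V[225:250,385],0),np.round(S[225:250,385],0))
E
```

```text
wrist [array([0.4668, 0.0158]), array([0.7022, 0.052 ]), array([0.5661, 0.152 ]), array([0.5849, 0.0335])] len 0.2380930623060226 mid [0.5845 0.0339] ang1 -171.2537652181581 ang hub-3rd 98.9857566277611
top [array([0.4627, 0.016 ]), array([0.6994, 0.0511]), array([0.5625, 0.1513]), array([0.5812, 0.0335]), array([ 0.5995, -0.0851])] len 0.23931517704353297 mid [0.5811 0.0335] ang1 -171.55391967882116 ang hub-3rd 98.98996853730488
up 58 0.17599375022098376 [ 0.6396 -0.0588  0.016 ] [ 0.6618 -0.1896  0.016 ] -80.33537120103877
lo 58 0.151021496636213 [ 0.5549 -0.0617  0.    ] [ 0.5771 -0.1922  0.    ] -80.33562472459585
[186. 188. 187. 184. 186. 188. 192. 192. 190. 186. 188. 187. 187. 187.
 188. 146. 230. 235. 239. 243. 156. 123. 215. 219. 220.] [ 52.  52.  49.  49.  49.  50.  50.  53.  48.  49.  49.  49.  49.  52.
  52.  47.  50.  48.  47.  43.  52.  50. 165. 168. 168.]
```

```bash
python3 -c "
from h import *
go(.498,.061,.40,98.6);go(.498,.061,.22,98.6)"
```

```text
t 1.7333 p [ 0.5205 -0.024   0.3998] rot [-1.7992e+02  3.0000e-02  9.7540e+01] q [ 39.2   5.4 -41.5 100.5   3.7  75.6   4.4]
xyz cm [ 8.72 -1.11 -0.03] twist [-0.08  0.03 -1.06]
t 1.7333 p [ 0.5205 -0.024   0.3998] rot [-1.7992e+02  3.0000e-02  9.7540e+01] q [ 39.2   5.4 -41.5 100.5   3.7  75.6   4.4]
xyz cm [ 8.73 -1.09 17.97] twist [-0.08  0.03 -1.06]
```

servo_tool(
  plan=[
    {"xyz":[4,-0.5,0],"twist":[0,0,-1],"jaw":1},
    {"xyz":[8.7,-1.1,0],"twist":[0,0,-1],"jaw":1},
    {"xyz":[8.7,-1.1,3],"twist":[0,0,-1],"jaw":1},
    {"xyz":[8.7,-1.1,6],"twist":[0,0,-1],"jaw":1},
    {"xyz":[8.7,-1.1,9],"twist":[0,0,-1],"jaw":1},
    {"xyz":[8.7,-1.1,12],"twist":[0,0,-1],"jaw":1},
    {"xyz":[8.7,-1.1,15],"twist":[0,0,-1],"jaw":1},
    {"xyz":[8.7,-1.1,17],"twist":[0,0,-1],"jaw":1},
    {"xyz":[8.7,-1.1,18],"twist":[0,0,-1],"jaw":1},
    {"xyz":[8.7,-1.1,18],"twist":[0,0,-1],"jaw":1},
  ],
)

```text
time_s: 2.57
tool_pos: [0.4973, 0.0599, 0.2181]
tool_rot: [-179.7, -0.0, 98.4]
force: [-0.6, -0.3, 0.2]
grip_width: 0.0003
grasp_force: 0.0
```

```bash
cat >> h.py <<'E'
H=np.array([.583,.0335])
def arc(ths,off=.0185,r=.08,z=.22):
    from scipy.spatial.transform import Rotation as Ro
    o=env.get_obs();p=np.array(o['tool_pos']);R=Ro.from_euler('xyz',o['tool_rot'],degrees=True)
    print(o['time_s'],p.round(4),np.round(o['tool_rot'],1),np.round(o['force'],1),np.round(o['qpos'],0))
    for th in ths:
        a=np.radians(th);q=H+r*np.array([np.cos(a),np.sin(a)])+off*np.array([np.sin(a),-np.cos(a)])
        T=Ro.from_euler('xyz',[180,0,th-90],degrees=True)
        print(th,(R.inv().apply(np.r_[q,z]-p)*100).round(1),(R.inv()*T).as_rotvec(degrees=True).round(1))
E
python3 -c "
from h import *
arc([188.6,192,196,200,204,208,212,216,220,224])"
```

```text
2.5667 [0.4973 0.0599 0.2181] [-179.7   -0.    98.4] [-0.6 -0.3  0.2] [ 30.  16. -44. 114.  13.  55. -12.]
188.6 [-2.   0.1 -0.2] [-0.3 -0.  -0.2]
192 [-2.5 -0.  -0.2] [-0.3 -0.  -3.6]
196 [-3.1 -0.1 -0.2] [-0.3 -0.  -7.6]
200 [-3.7 -0.1 -0.2] [ -0.3  -0.  -11.6]
204 [-4.2 -0.1 -0.2] [ -0.3  -0.  -15.6]
208 [-4.8 -0.1 -0.2] [ -0.3  -0.  -19.6]
212 [-5.4  0.  -0.2] [ -0.3  -0.1 -23.6]
216 [-5.9  0.1 -0.2] [ -0.3  -0.1 -27.6]
220 [-6.5  0.3 -0.2] [ -0.3  -0.1 -31.6]
224 [-7.   0.5 -0.2] [ -0.3  -0.1 -35.6]
```

servo_tool(
  plan=[
    {"xyz":[-1,0,-0.1],"twist":[0,0,0],"jaw":1},
    {"xyz":[-2,0.1,-0.1],"twist":[0,0,0],"jaw":1},
    {"xyz":[-2.5,0,-0.1],"twist":[0,0,-3.6],"jaw":1},
    {"xyz":[-3.1,-0.1,-0.1],"twist":[0,0,-7.6],"jaw":1},
    {"xyz":[-3.7,-0.1,-0.1],"twist":[0,0,-11.6],"jaw":1},
    {"xyz":[-4.2,-0.1,-0.1],"twist":[0,0,-15.6],"jaw":1},
    {"xyz":[-4.8,-0.1,-0.1],"twist":[0,0,-19.6],"jaw":1},
    {"xyz":[-5.4,0,-0.1],"twist":[0,0,-23.6],"jaw":1},
    {"xyz":[-5.9,0.1,-0.1],"twist":[0,0,-27.6],"jaw":1},
    {"xyz":[-6.5,0.3,-0.1],"twist":[0,0,-31.6],"jaw":1},
  ],
)

```text
time_s: 3.4
tool_pos: [0.5118, -0.0024, 0.223]
tool_rot: [179.9, 0.1, 130.3]
force: [0.0, 3.9, 0.5]
grip_width: 0.0004
grasp_force: 1.4
```

```bash
python3 -c "
from h import *
arc([220,224,228,232,236,240,244,248,252,256])"
```

```text
3.4 [ 0.5118 -0.0024  0.223 ] [1.799e+02 1.000e-01 1.303e+02] [0.  3.9 0.5] [ 40.  17. -47. 113.  15.  56.  25.]
220 [ 0.  -0.2  0.3] [0.1 0.1 0.3]
224 [-0.5 -0.4  0.3] [ 0.1  0.1 -3.7]
228 [-1.1 -0.4  0.3] [ 0.1  0.1 -7.7]
232 [-1.7 -0.5  0.3] [  0.1   0.1 -11.7]
236 [-2.2 -0.5  0.3] [  0.1   0.1 -15.7]
240 [-2.8 -0.4  0.3] [  0.1   0.1 -19.7]
244 [-3.4 -0.3  0.3] [  0.1   0.1 -23.7]
248 [-3.9 -0.2  0.3] [  0.1   0.1 -27.7]
252 [-4.5 -0.   0.3] [  0.1   0.1 -31.7]
256 [-5.   0.2  0.3] [  0.1   0.1 -35.7]
```

servo_tool(
  plan=[
    {"xyz":[-0.5,-0.3,0.2],"twist":[0,0,-3.7],"jaw":1},
    {"xyz":[-1.1,-0.4,0.2],"twist":[0,0,-7.7],"jaw":1},
    {"xyz":[-1.7,-0.5,0.2],"twist":[0,0,-11.7],"jaw":1},
    {"xyz":[-2.2,-0.5,0.2],"twist":[0,0,-15.7],"jaw":1},
    {"xyz":[-2.8,-0.4,0.2],"twist":[0,0,-19.7],"jaw":1},
    {"xyz":[-3.4,-0.3,0.2],"twist":[0,0,-23.7],"jaw":1},
    {"xyz":[-3.9,-0.2,0.2],"twist":[0,0,-27.7],"jaw":1},
    {"xyz":[-4.5,0,0.2],"twist":[0,0,-31.7],"jaw":1},
    {"xyz":[-5.0,0.2,0.2],"twist":[0,0,-35.7],"jaw":1},
  ],
)

```text
time_s: 4.15
tool_pos: [0.5454, -0.0404, 0.2208]
tool_rot: [-179.9, 0.1, 166.0]
force: [-2.4, 1.7, 1.6]
grip_width: 0.0002
grasp_force: 1.3
```

```bash
python3 -c "
from h import *
arc([256,259,262,265,268,270,272,274,276,278,279.7])"
```

```text
4.15 [ 0.5454 -0.0404  0.2208] [-1.799e+02  1.000e-01  1.660e+02] [-2.4  1.7  1.6] [ 45.  24. -51. 108.  22.  59.  61.]
256 [-0.   0.1  0.1] [-0.1  0.1 -0. ]
259 [-0.4 -0.   0.1] [-0.1  0.1 -3. ]
262 [-0.9 -0.1  0.1] [-0.1  0.1 -6. ]
265 [-1.3 -0.1  0.1] [-0.1  0.1 -9. ]
268 [-1.7 -0.1  0.1] [ -0.1   0.1 -12. ]
270 [-2.  -0.1  0.1] [ -0.1   0.1 -14. ]
272 [-2.3 -0.1  0.1] [ -0.1   0.1 -16. ]
274 [-2.6 -0.1  0.1] [ -0.1   0.1 -18. ]
276 [-2.9 -0.1  0.1] [ -0.1   0.  -20. ]
278 [-3.1 -0.   0.1] [ -0.1   0.  -22. ]
279.7 [-3.4  0.   0.1] [ -0.1   0.  -23.7]
```

Stopping a little short, near 275°, then looking.

servo_tool(
  plan=[
    {"xyz":[-0.4,0,0.1],"twist":[0,0,-3],"jaw":1},
    {"xyz":[-0.9,-0.1,0.1],"twist":[0,0,-6],"jaw":1},
    {"xyz":[-1.3,-0.1,0.1],"twist":[0,0,-9],"jaw":1},
    {"xyz":[-1.7,-0.1,0.1],"twist":[0,0,-12],"jaw":1},
    {"xyz":[-2.0,-0.1,0.1],"twist":[0,0,-14],"jaw":1},
    {"xyz":[-2.3,-0.1,0.1],"twist":[0,0,-16],"jaw":1},
    {"xyz":[-2.6,-0.1,0.1],"twist":[0,0,-18],"jaw":1},
    {"xyz":[-2.7,-0.1,0.1],"twist":[0,0,-19],"jaw":1},
    {"xyz":[-2.7,-0.1,0.1],"twist":[0,0,-19],"jaw":1},
  ],
)

```text
time_s: 4.9
tool_pos: [0.5713, -0.0482, 0.2193]
tool_rot: [-179.9, 0.1, -175.2]
force: [-1.1, 0.0, 0.3]
grip_width: 0.0006
grasp_force: 0.4
```

```bash
python3 - <<'E'
from h import *
import pickle
arc([275,276,277,278,279,279.7,280.5])
c=cam('top');im=c['img'][:,:,::-1];pickle.dump(c,open('top2.pkl','wb'))
cv2.imwrite('pics/crop2.png',cv2.resize(im[160:310,220:420],(800,600),interpolation=cv2.INTER_CUBIC))
E
```

```text
4.9 [ 0.5713 -0.0482  0.2193] [-1.799e+02  1.000e-01 -1.752e+02] [-1.1  0.   0.3] [ 46.  28. -54. 104.  26.  61.  77.]
275 [-0.   0.  -0.1] [-0.1  0.1 -0.2]
276 [-0.2  0.  -0.1] [-0.1  0.1 -1.2]
277 [-0.3 -0.  -0.1] [-0.1  0.1 -2.2]
278 [-0.4 -0.1 -0.1] [-0.1  0.1 -3.2]
279 [-0.6 -0.1 -0.1] [-0.1  0.1 -4.2]
279.7 [-0.7 -0.1 -0.1] [-0.1  0.1 -4.9]
280.5 [-0.8 -0.1 -0.1] [-0.1  0.1 -5.7]
```

View pics/crop2.png

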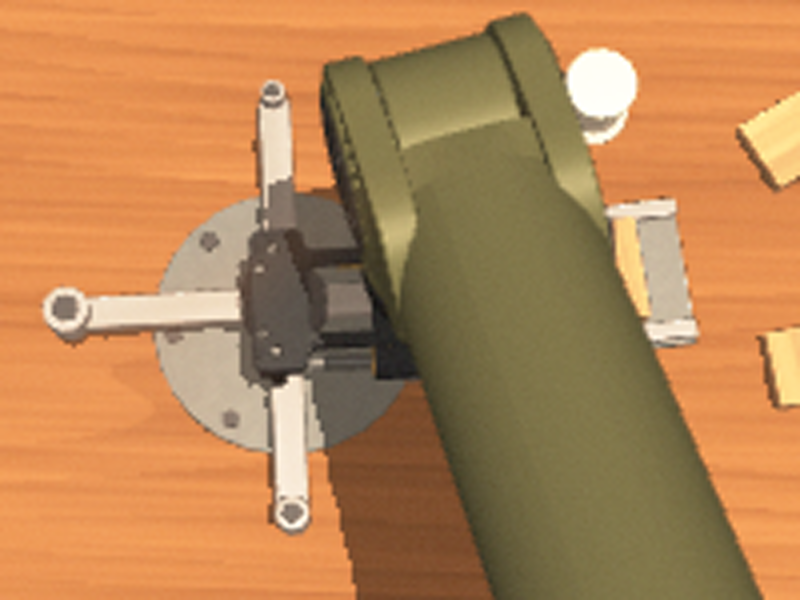

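The 14 mm holder is at crop (272,92), the 26 mm at (67,308) and the 19 mm at (291,514). The block hasn't moved.

```bash
cat >> h.py <<'E'
def ang(a,b): return np.degrees(np.arctan2(*(b-a)[:2][::-1]))
E
python3 - <<'E'
from h import *
import pickle
c=pickle.load(open('top2.pkl','rb'))
f=lambda u,v:ray(c,(220+u/4,160+v/4),.07)
a,b,d=f(272,92),f(67,308),f(291,514)
print(ang(d,a)-90, ang(b,np.r_[.5812,.0335,.07])%360-360, np.linalg.norm(a-d),(a+d)/2)
E
```

```text
-84.98420504395558 -84.90843374514384 0.2398772759085322 [0.58018699 0.03385609 0.07      ]
```

servo_tool(
  plan=[
    {"xyz":[-0.15,0,-0.1],"twist":[0,0,-1.2],"jaw":1},
    {"xyz":[-0.3,0,-0.1],"twist":[0,0,-2.2],"jaw":1},
    {"xyz":[-0.44,0,-0.1],"twist":[0,0,-3.2],"jaw":1},
    {"xyz":[-0.57,0,-0.1],"twist":[0,0,-4.2],"jaw":1},
    {"xyz":[-0.67,0,-0.1],"twist":[0,0,-4.8],"jaw":1},
    {"xyz":[-0.67,0,-0.1],"twist":[0,0,-4.8],"jaw":1},
    {"xyz":[-0.67,0,-0.1],"twist":[0,0,-4.8],"jaw":1},
  ],
)

```text
time_s: 5.53
tool_pos: [0.5777, -0.0455, 0.2192]
tool_rot: [180.0, 0.0, -170.3]
force: [-1.1, -1.1, -0.0]
grip_width: 0.0002
grasp_force: 0.7
```

```bash
python3 - <<'E'
from h import *
arc([279.7]);arc([279.7],.05)
c=cam('top');im=c['img']
# holes' dark blobs / holder tops near predicted spots
for n,u in(('14',9.7),('26',99.7),('19',189.7)):
    a=np.radians(u);p=proj(c,np.r_[.581+.12*np.cos(a),.0335+.12*np.sin(a),.07])
    x,y=np.round(p).astype(int);S=cv2.cvtColor(im,cv2.COLOR_RGB2HSV);w=S[y-9:y+10,x-9:x+10]
    g=cv2.cvtColor(im,cv2.COLOR_RGB2GRAY)[y-4:y+5,x-4:x+5].astype(float);k=np.clip(130-g,0,None);yy,xx=np.mgrid[-4:5,-4:5]
    print(n,p.round(1),x+(xx*k).sum()/k.sum(),y+(yy*k).sum()/k.sum())
cv2.imwrite('pics/crop3.png',cv2.resize(im[160:310,220:420,::-1],(800,600),interpolation=cv2.INTER_CUBIC))
E
```

```text
5.5333 [ 0.5777 -0.0455  0.2192] [ 180.     0.  -170.3] [-1.1 -1.1 -0. ] [ 46.  30. -54. 103.  27.  61.  81.]
279.7 [-0.  -0.3 -0.1] [0. 0. 0.]
5.5333 [ 0.5777 -0.0455  0.2192] [ 180.     0.  -170.3] [-1.1 -1.1 -0. ] [ 46.  30. -54. 103.  27.  61.  81.]
279.7 [ 3.1 -0.3 -0.1] [0. 0. 0.]
14 [283.8 183. ] 282.95073891625617 184.13300492610838
26 [236.5 241.4] 235.79787234042553 241.09574468085106
19 [297.4 287.7] 294.9297520661157 290.92561983471074
```

View pics/crop3.png

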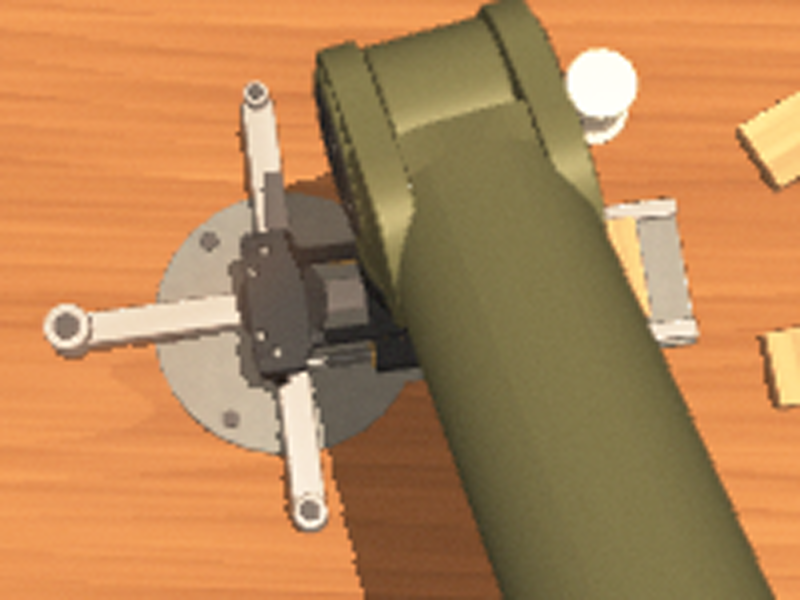

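The holders sit within half a pixel of where 279.7° predicts: crop (256,92), (67,327) and (310,511). The turret is set, so I back off and lift.

servo_tool(
  plan=[
    {"xyz":[1,0,0],"twist":[0,0,0],"jaw":1},
    {"xyz":[2,0,0],"twist":[0,0,0],"jaw":1},
    {"xyz":[3,0,0],"twist":[0,0,0],"jaw":1},
    {"xyz":[3,0,0],"twist":[0,0,0],"jaw":1},
    {"xyz":[3,0,-4],"twist":[0,0,0],"jaw":1},
    {"xyz":[3,0,-8],"twist":[0,0,0],"jaw":1},
    {"xyz":[3,0,-12],"twist":[0,0,0],"jaw":1},
    {"xyz":[3,0,-15],"twist":[0,0,0],"jaw":1},
    {"xyz":[3,0,-15],"twist":[0,0,0],"jaw":1},
  ],
)

```text
time_s: 6.33
tool_pos: [0.5499, -0.0497, 0.3759]
tool_rot: [-179.7, 0.6, -170.3]
force: [0.8, 0.1, 0.6]
grip_width: 0.0009
grasp_force: 0.0
```

```bash
python3 -c "
from h import *
go(.625,-.213,.36,99.7)"
```

```text
t 6.3333 p [ 0.5499 -0.0497  0.3759] rot [-179.73    0.59 -170.3 ] q [ 56.7  16.  -62.7  98.2  15.   74.2  90.6]
xyz cm [ -4.64 -17.35   1.72] twist [ 0.26  0.67 90.  ]
```

servo_tool(
  plan=[
    {"xyz":[-2,-5,0],"twist":[0,0,7],"jaw":1},
    {"xyz":[-4,-10,0],"twist":[0,0,14],"jaw":1},
    {"xyz":[-4.6,-14,0],"twist":[0,0,21],"jaw":1},
    {"xyz":[-4.6,-17.3,0],"twist":[0,0,28],"jaw":1},
    {"xyz":[-4.6,-17.3,0],"twist":[0,0,35],"jaw":1},
    {"xyz":[-4.6,-17.3,0],"twist":[0,0,42],"jaw":1},
    {"xyz":[-4.6,-17.3,0],"twist":[0,0,49],"jaw":1},
    {"xyz":[-4.6,-17.3,0],"twist":[0,0,56],"jaw":1},
    {"xyz":[-4.6,-17.3,0],"twist":[0,0,63],"jaw":1},
    {"xyz":[-4.6,-17.3,0],"twist":[0,0,70],"jaw":1},
  ],
)

```text
time_s: 7.17
tool_pos: [0.6222, -0.2135, 0.3687]
tool_rot: [-180.0, -0.0, 119.3]
force: [-0.3, 1.4, 0.2]
grip_width: 0.0003
grasp_force: 0.0
```

servo_tool(
  plan=[
    {"xyz":[0,0,0],"twist":[0,0,7],"jaw":1},
    {"xyz":[0,0,0],"twist":[0,0,14],"jaw":1},
    {"xyz":[0,0,0],"twist":[0,0,20],"jaw":1},
    {"xyz":[0,0,0],"twist":[0,0,20],"jaw":1},
    {"xyz":[0,0,0],"twist":[0,0,20],"jaw":1},
    {"xyz":[0,0,0],"twist":[0,0,20],"jaw":1},
  ],
)

```text
time_s: 7.67
tool_pos: [0.6223, -0.2135, 0.369]
tool_rot: [-180.0, 0.0, 99.9]
force: [0.4, -1.2, 0.1]
grip_width: 0.0006
grasp_force: 0.0
```

```bash
python3 - <<'E'
from h import *
import pickle
go(.625,-.213,.36,99.7);go(.625,-.213,.2,99.7)
w=cam('wrist','w2.png');pickle.dump(w,open('w2.pkl','wb'))
u=np.array([np.cos(np.radians(-80.34)),np.sin(np.radians(-80.34))])
for s in(.12,.235,.25):print(s,H+s*u,proj(w,np.r_[H+s*u,.07 if s<.2 else .008]))
c=pickle.load(open('top.pkl','rb'))
# block corners in crop1: (535,230),(637,218),(650,320),(548,330)
for p in[(533,229),(635,218),(650,318),(548,327)]:
    X=ray(c,(220+p[0]/4,160+p[1]/4),.03);d=X[:2]-np.array([.5815,.0335]);print(d@u,d@[-u[1],u[0]])
E
```

```text
t 7.6667 p [ 0.6223 -0.2135  0.369 ] rot [-179.99    0.     99.85] q [ 45.5  24.9 -38.7  83.6  15.7  77.   15.8]
xyz cm [-0.    0.27  0.9 ] twist [-0.01  0.    0.15]
t 7.6667 p [ 0.6223 -0.2135  0.369 ] rot [-179.99    0.     99.85] q [ 45.5  24.9 -38.7  83.6  15.7  77.   15.8]
xyz cm [ 0.    0.27 16.9 ] twist [-0.01  0.    0.15]
0.12 [ 0.60313614 -0.0847985 ] [321.49745382  59.92020916]
0.235 [ 0.62243328 -0.1981679 ] [320.33025215 202.20903024]
0.25 [ 0.6249503  -0.21295521] [320.25557406 217.07822653]
0.14806424248594335 0.029551660532674957
0.2075053518914994 0.02820632789556465
0.2065901063050839 -0.03137993094392967
0.14792651520545477 -0.028809742221656633
```

View pics/w2.png

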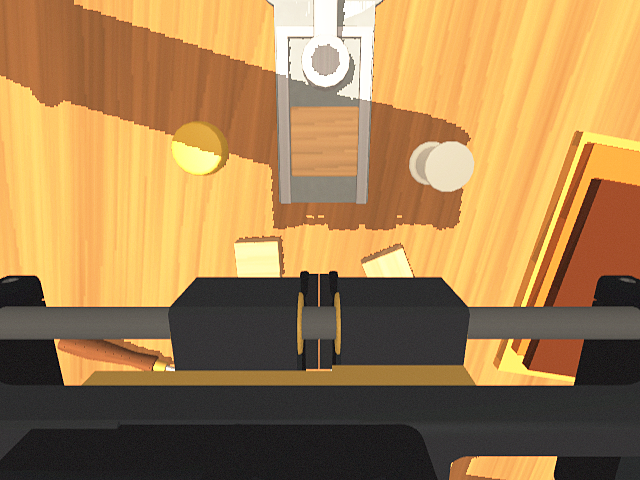

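The wrist view shows the thickest holder at (326,62), centred over the channel between the rail ends at (280,202) and (367,202). The block is at (325,140), square and with its outer edge about 58 mm beyond where it must end. The small blocks at (258,257) and (388,262) are clear of the finger lane. Descending past the channel's end.

servo_tool(
  plan=[
    {"xyz":[0,0.3,3],"twist":[0,0,0.1],"jaw":1},
    {"xyz":[0,0.3,6],"twist":[0,0,0.1],"jaw":1},
    {"xyz":[0,0.3,9],"twist":[0,0,0.1],"jaw":1},
    {"xyz":[0,0.3,12],"twist":[0,0,0.1],"jaw":1},
    {"xyz":[0,0.3,14.5],"twist":[0,0,0.1],"jaw":1},
    {"xyz":[0,0.3,16],"twist":[0,0,0.1],"jaw":1},
    {"xyz":[0,0.3,16.9],"twist":[0,0,0.1],"jaw":1},
    {"xyz":[0,0.3,16.9],"twist":[0,0,0.1],"jaw":1},
    {"xyz":[0,0.3,16.9],"twist":[0,0,0.1],"jaw":1},
  ],
)

```text
time_s: 8.47
tool_pos: [0.6259, -0.2131, 0.2011]
tool_rot: [179.9, 0.0, 99.6]
force: [0.7, 0.0, 0.0]
grip_width: 0.0001
grasp_force: 0.0
```

```bash
python3 -c "
from h import *
u=np.array([np.cos(np.radians(-80.34)),np.sin(np.radians(-80.34))])
q=H+.17*u;go(q[0],q[1],.2,99.7)"
```

```text
t 8.4667 p [ 0.6259 -0.2131  0.2011] rot [1.7994e+02 2.0000e-02 9.9620e+01] q [ 43.2  33.7 -35.4  92.1  21.6  61.1  11.4]
xyz cm [ 8.03 -0.09  0.1 ] twist [ 0.06  0.02 -0.08]
```

servo_tool(
  plan=[
    {"xyz":[1,0,0.1],"twist":[0,0,0],"jaw":1},
    {"xyz":[2,0,0.1],"twist":[0,0,0],"jaw":1},
    {"xyz":[3,0,0.1],"twist":[0,0,0],"jaw":1},
    {"xyz":[3.8,0,0.1],"twist":[0,0,0],"jaw":1},
    {"xyz":[4.6,0,0.1],"twist":[0,0,0],"jaw":1},
    {"xyz":[5.4,0,0.1],"twist":[0,0,0],"jaw":1},
    {"xyz":[6.2,0,0.1],"twist":[0,0,0],"jaw":1},
    {"xyz":[7,0,0.1],"twist":[0,0,0],"jaw":1},
    {"xyz":[7.6,0,0.1],"twist":[0,0,0],"jaw":1},
    {"xyz":[8,0,0.1],"twist":[0,0,0],"jaw":1},
  ],
)

```text
time_s: 9.3
tool_pos: [0.6119, -0.133, 0.1993]
tool_rot: [-180.0, -0.0, 99.7]
force: [0.1, -2.1, 1.9]
grip_width: 0.0006
grasp_force: 0.9
```

servo_tool(
  plan=[
    {"xyz":[0.3,0,0],"twist":[0,0,0],"jaw":1},
    {"xyz":[0.5,0,0],"twist":[0,0,0],"jaw":1},
    {"xyz":[0.7,0,0],"twist":[0,0,0],"jaw":1},
    {"xyz":[0.8,0,0],"twist":[0,0,0],"jaw":1},
  ],
)

```text
time_s: 9.63
tool_pos: [0.6107, -0.1264, 0.1992]
tool_rot: [-180.0, 0.0, 99.6]
force: [0.5, -2.3, 2.0]
grip_width: 0.0007
grasp_force: 1.0
```

servo_tool(
  plan=[
    {"xyz":[0.1,0,0],"twist":[0,0,0],"jaw":1},
    {"xyz":[0.2,0,0],"twist":[0,0,0],"jaw":1},
  ],
)

```text
time_s: 9.8
tool_pos: [0.6104, -0.1247, 0.1992]
tool_rot: [180.0, 0.0, 99.6]
force: [2.2, -4.9, 1.7]
grip_width: 0.0003
grasp_force: 2.2
```

servo_tool(
  plan=[
    {"xyz":[0.1,0,0],"twist":[0,0,0],"jaw":1},
    {"xyz":[0.2,0,0],"twist":[0,0,0],"jaw":1},
    {"xyz":[0.2,0,0],"twist":[0,0,0],"jaw":1},
  ],
)

```text
time_s: 10.05
tool_pos: [0.6103, -0.1242, 0.1995]
tool_rot: [180.0, 0.2, 99.5]
force: [1.3, -5.2, -0.2]
grip_width: 0.0006
grasp_force: 2.9
```

servo_tool(
  plan=[
    {"xyz":[0.1,0,0],"twist":[0,0,0],"jaw":1},
    {"xyz":[0.2,0,0],"twist":[0,0,0],"jaw":1},
    {"xyz":[0.2,0,0],"twist":[0,0,0],"jaw":1},
    {"xyz":[0.2,0,0],"twist":[0,0,0],"jaw":1},
  ],
)

```text
time_s: 10.38
tool_pos: [0.6101, -0.1237, 0.1997]
tool_rot: [179.9, 0.3, 99.5]
force: [2.0, -8.5, 0.8]
grip_width: 0.0007
grasp_force: 4.2
```

The force climbs with almost no travel, and the finger is at s = 159.5 mm, as expected at the stop. I back off, lift and move clear to check.

servo_tool(
  plan=[
    {"xyz":[-1.5,0,0],"twist":[0,0,0],"jaw":1},
    {"xyz":[-3,0,0],"twist":[0,0,0],"jaw":1},
    {"xyz":[-5,0,0],"twist":[0,0,0],"jaw":1},
    {"xyz":[-7,0,-1],"twist":[0,0,0],"jaw":1},
    {"xyz":[-8,0,-5],"twist":[0,0,0],"jaw":1},
    {"xyz":[-8,0,-9],"twist":[0,0,0],"jaw":1},
    {"xyz":[-8,0,-13],"twist":[0,0,0],"jaw":1},
    {"xyz":[-8,0,-17],"twist":[0,0,0],"jaw":1},
    {"xyz":[-8,0,-20],"twist":[0,0,0],"jaw":1},
  ],
)

```text
time_s: 11.13
tool_pos: [0.6232, -0.1997, 0.4026]
tool_rot: [179.9, -0.0, 99.6]
force: [-0.6, 0.2, 0.0]
grip_width: 0.0009
grasp_force: 0.0
```

servo_tool(
  plan=[
    {"xyz":[-4,0,0],"twist":[0,0,0],"jaw":1},
    {"xyz":[-8,1,0],"twist":[0,0,0],"jaw":1},
    {"xyz":[-12,2,0],"twist":[0,0,0],"jaw":1},
    {"xyz":[-16,3,0],"twist":[0,0,0],"jaw":1},
    {"xyz":[-20,4,0],"twist":[0,0,0],"jaw":1},
    {"xyz":[-24,5,0],"twist":[0,0,0],"jaw":1},
    {"xyz":[-28,6,0],"twist":[0,0,0],"jaw":1},
    {"xyz":[-30,6,0],"twist":[0,0,0],"jaw":1},
    {"xyz":[-30,6,0],"twist":[0,0,0],"jaw":1},
  ],
)

```text
time_s: 11.88
tool_pos: [0.7313, -0.4912, 0.3935]
tool_rot: [-179.8, -0.1, 99.2]
force: [0.6, -0.3, -1.0]
grip_width: 0.0004
grasp_force: 0.0
```

```bash
python3 - <<'E'
from h import *
import pickle
c=cam('top');im=c['img'];pickle.dump(c,open('top3.pkl','wb'))
cv2.imwrite('pics/crop4.png',cv2.resize(im[160:310,220:420,::-1],(800,600),interpolation=cv2.INTER_CUBIC))
E
```

```text
(no output)
```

View pics/crop4.png

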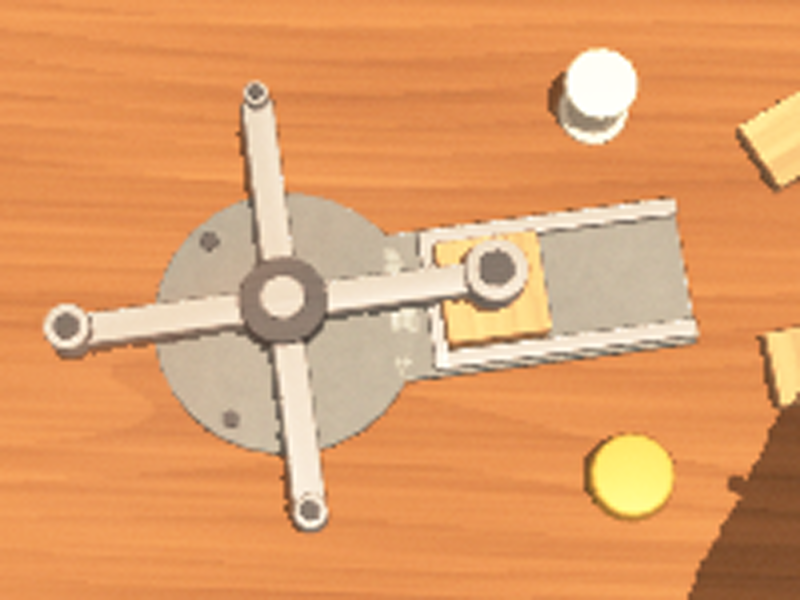

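The thickest holder is at crop (496,267), over the block, which is against the stop. Bystanders are unmoved. A numeric check follows.

```bash
python3 - <<'E'
from h import *
import pickle
c=pickle.load(open('top3.pkl','rb'))
f=lambda u,v,z=.07:ray(c,(220+u/4,160+v/4),z)
L,T,S,M=f(496,268),f(67,327),f(256,92),f(310,511)
print(ang(T,L),ang(M,S)-90,'goal -80.34')
u=np.array([np.cos(np.radians(-80.34)),np.sin(np.radians(-80.34))])
for p in[(538,233),(551,335),(450,345)]:
    d=f(*p,.03)[:2]-np.array([.5812,.0335]);print(d@u,d@[-u[1],u[0]])
im=c['img'];hsv=cv2.cvtColor(im,cv2.COLOR_RGB2HSV);g=hsv[...,1].astype(float)
# block outer edge and stop gap along rows
print(g[236:246:3,320:362].astype(int))
E
```

```text
-79.94783188791682 -80.35200766170976 goal -80.34
0.15061919351292521 0.027105747951481813
0.14897106326482598 -0.033362396419383454
0.09097536747708898 -0.03144716581349402
[[ 51  53  48  49  50  47  50  53  54  46 119 125 113 112 111 111 116 125
  138 119  79  53  58  52  56  57  90 122 123 111 110 113 116 118 121 116
  115  57  48  49  49  49]
 [ 46  39  41  46  48  50  54  56  37  40  69 142 109 111 108 112 109 117
  108 105 107 114 115 117 109 109 115 117 121 113 110 111 115 118 122 117
  114 112  47  50  50  51]
 [ 49  48  46  38  52  51  49  55  32  35  43 129 120 114 112 109 111 114
  117 104 102 110 112 113 111 108 114 115 115 116 109 112 115 117 126 133
  137 107  51  51  51  50]
 [ 50  50  47  48  49  50  49  51  51  34  39  61 138 139 140 141 137 143
  140 142 138 136 137 141 136 110 101 109  90  67  34  16  32  33  44  43
   42  40  42  36  39  39]]
```

```bash
python3 -c "
from h import *
print(env.sign_off())"
```

```text
the job is handed in; nothing more can be done
None
```

The thickest punch stands over the channel to within about 0.4°, the block is against the stop under it, nothing else near the stand moved in the final picture, and the job was handed in at about 12 s.

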